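# Pack the glaze sample tiles into their lidded box

## Robot

A 6-joint arm with a two-finger parallel gripper is mounted at the origin on the work surface. World frame = base frame: x ahead of the robot, y to its left, z up, the work surface at z = 0. Lengths are in m, angles in rad, forces in N, time in s.
With the tool pointing down it reaches from about 0.35 to 0.975 m from the base axis. Payload 4.9 kg.
Tool frame: the origin (TCP) lies at the very end of the fingers, on their centre line; the grasp point (between the pads) lies 19 mm behind it (ctrl.tcp_to_grasp is the z of the grasp point in the tool frame, in m); z points along the fingers, y is the line along which they close (so a half turn about z gives the same grasp; the last joint's range is limited). The gripper opens to 85 mm and grips with 20 to 120 N. Pads are 22 mm wide; open, the fingers measure 114 mm over their backs; the gripper's body (76 mm by 85 mm) begins 54 mm behind the grasp point. The pads swing forward as they close: fully open they stand 13 mm farther back than shut.
Start: joints at [-1.463, 0.053, 1.613, -0, 1.476, -0.119], TCP at [0.141, -0.609, 0.231] pointing down, gripper open.
Joint ranges: [-3.01, 3.01], [-1.01, 2.22], [0.06, 2.58], [-1.02, 4.17], [0.09, 2.62], [-3.14, 3.14]. Speed limits (rad/s): [2.57, 2.57, 3.14, 3.14, 3.14, 3.14].

## Interface

Orientations are given as a rotation vector (axis times angle).
In Python, from station import ctrl, eyes, job, nets gives the robot as it stands. The module is installed in compiled form; this text tells all that it offers.
- The arm moves only by the tool jog_arm, never from a script. Its argument "commands" is one flat list of numbers, 7 for each row, row after row: the shift along the tool's x, y, z each as a share of 0.06 m, from -1 to 1, then the turn, a rotation vector about the tool's x, y, z each as a share of 0.1 rad, from -1 to 1, then the finger opening in mm, from 0 to 85.4. In form: [x, y, z, ax, ay, az, grip, x, y, z, ax, ay, az, grip, ...]. A call has 1 to 20 rows; each row shifts and turns the commanded pose from where the row before left it, along the tool's axes as they then stand; what a row does not reach is not made up. A row lasts 1/8 s, in which the tool goes at most 62.5 mm and 10.7 degrees, less where a joint would pass 70% of its speed; a pose out of reach is approached as far as the arm can. A call with a number of a shift or a turn outside -1 to 1 is refused whole. A call with a gripper value outside its range is refused whole. The fingers move at their own pace and stop on an object; "newtons" is the grip in N (left out, the last holds). Time passes only in rows, so rows that do not move let the fingers close. It gives the time, the measured TCP pose, the force, the opening and the grip force at its end, in the units of the state.
- ctrl.get_obs(): the state, without advancing time (a new reading comes with each control period).
- eyes.get_image(name): name is "scene" or "top" or "wrist"; returns a dict with "image" (384x512x3 uint8, red, green, blue), "z_map" (384x512 float32, m along the optical axis (not along the pixel's ray), 0 where there is no reading), "K" (3x3 intrinsics, pixels), "cam_to_world" (4x4, takes a point from camera to world coordinates). Camera axes: x right, y up, looking along -z (the intrinsics and any distortion apply to the point x, -y, -z); pixel columns grow to the right and rows downward; lengths in m; the calibration is good to about 2 mm. A picture is of the moment at which its call begins.
- job.finish_job(): hands the job in; it is judged then, once.
Trained networks look in the newest picture that a camera, given by its name, has taken for a name from the list of things; names that differ only in an ending like _2 or _b are one class to them, and where a whole thing is asked for, a point or a joint stands for the part that bears it (a point fixed in the world has none). Each returns a list of dicts, best first, with "p" (0 to 1); they miss things now and then, are a little off and sometimes report something else, mostly with a low value. They report only what shows in the picture. A call takes as long as a camera call. They do not tell look-alikes from the thing itself.
- nets.silhouettes(camera, name): "mask" (384x512 bool, what is visible of it) and "bbox" ([left, top, right, bottom] in pixels, round what is visible of it).
The state is a dict: "t": time; "q": joint angles; "dq": joint speeds; "effort": joint torques, N m; "tool_pos": TCP position; "tool_rot": TCP orientation; "contact_force": force on the tool from outside, world axes, zero at the start; "wrist_torque": the same for the moment, N m; "opening": finger opening in m; "grip_force": force on a finger pad.
Only numpy, scipy, OpenCV 4.12 (cv2) and the standard library are available. Lean on these libraries where they do the work, as an engineer would, in place of code of your own. Each camera call takes 0.05 s, during which the arm holds its last target. There are 200 camera calls.

## Task

Pack the glaze samples: take the loose lid off the plywood sample box and lay it aside, then lift every sample tile that hangs on the rack off its hook and lower it gently, without dropping it, into a slot of its own in the box, standing upright with the hole end up and fully down. Then put the lid back so that it sits level and fully down on the rim all round, and leave the box about where it stands and the other things on the bench undisturbed.

Things in the scene. Friction and masses are not known exactly. Their poses are not given: they have to be found in the camera images.
- tile1: glazed sample tile, 64 mm wide (y), 105 tall (z), 10 thick (x), 0.13 kg, hanging upright on hook 1 of the rack, or absent (3 or 4 of the 5 are there). Hole through x, 20 mm wide, 24 tall, its top edge 32 mm below the tile's top and resting on the hook; the part above can be pinched front and back from above. Origin: centre of bottom edge; z up to the hole end, glaze faces -x
- tile2: glazed sample tile, 64 mm wide (y), 105 tall (z), 10 thick (x), 0.13 kg, hanging upright on hook 2 of the rack, or absent (3 or 4 of the 5 are there). Hole through x, 20 mm wide, 24 tall, its top edge 32 mm below the tile's top and resting on the hook; the part above can be pinched front and back from above. Origin: centre of bottom edge; z up to the hole end, glaze faces -x
- tile3: glazed sample tile, 64 mm wide (y), 105 tall (z), 10 thick (x), 0.13 kg, hanging upright on hook 3 of the rack, or absent (3 or 4 of the 5 are there). Hole through x, 20 mm wide, 24 tall, its top edge 32 mm below the tile's top and resting on the hook; the part above can be pinched front and back from above. Origin: centre of bottom edge; z up to the hole end, glaze faces -x
- tile4: glazed sample tile, 64 mm wide (y), 105 tall (z), 10 thick (x), 0.13 kg, hanging upright on hook 4 of the rack, or absent (3 or 4 of the 5 are there). Hole through x, 20 mm wide, 24 tall, its top edge 32 mm below the tile's top and resting on the hook; the part above can be pinched front and back from above. Origin: centre of bottom edge; z up to the hole end, glaze faces -x
- tile5: glazed sample tile, 64 mm wide (y), 105 tall (z), 10 thick (x), 0.13 kg, hanging upright on hook 5 of the rack, or absent (3 or 4 of the 5 are there). Hole through x, 20 mm wide, 24 tall, its top edge 32 mm below the tile's top and resting on the hook; the part above can be pinched front and back from above. Origin: centre of bottom edge; z up to the hole end, glaze faces -x
- rack: wooden rack fixed to the bench: base 420 x 120 x 15 mm, 18 mm rail along y, top 158 mm up, with five 7 mm steel wire hooks 72 mm apart that stick out to -x. Each runs level (upper side 153.5 mm up) to 63 mm from the rail's middle, then slopes up 9 mm over its last 22 mm, so a tile must be lifted over the upturned end and drawn off to -x. Origin: on the bench below the rail's middle; z up
- hook1 (a point): hook 1: point on the upper side of its level wire, 55 mm in front of the rail's middle, where a tile hangs (within 7 mm along the wire); axes as the rack
- hook2 (a point): hook 2: point on the upper side of its level wire, 55 mm in front of the rail's middle, where a tile hangs (within 7 mm along the wire); axes as the rack
- hook3 (a point): hook 3: point on the upper side of its level wire, 55 mm in front of the rail's middle, where a tile hangs (within 7 mm along the wire); axes as the rack
- hook4 (a point): hook 4: point on the upper side of its level wire, 55 mm in front of the rail's middle, where a tile hangs (within 7 mm along the wire); axes as the rack
- hook5 (a point): hook 5: point on the upper side of its level wire, 55 mm in front of the rail's middle, where a tile hangs (within 7 mm along the wire); axes as the rack
- box: open plywood box, loose, 2.2 kg, outside 242 (x) x 100 (y) x 123 mm high, walls and floor 8 mm. Cork insert 55 mm high with four slots along y, 50 mm apart in x, each 15 mm wide (21 mm in the top 10 mm), 84 mm long, down to the box floor; one takes one tile upright, whose top is then 10 mm below the rim. Origin: centre of underside, z up
- slot1 (a point): centre of the floor of slot 1, at box x = -75 mm, 8 mm above the box's underside; axes as the box
- slot2 (a point): centre of the floor of slot 2, at box x = -25 mm, 8 mm above the box's underside; axes as the box
- slot3 (a point): centre of the floor of slot 3, at box x = 25 mm, 8 mm above the box's underside; axes as the box
- slot4 (a point): centre of the floor of slot 4, at box x = 75 mm, 8 mm above the box's underside; axes as the box
- lid: loose lid, 0.3 kg, plate 242 (x) x 100 (y) x 8 mm; two 8 mm deep battens below fit inside the box walls with 4 mm play; either way round. Bar handle along x on top: 110 mm long, 18 wide, 28 to 48 mm above the origin. Origin: centre, level with the battens' underside (seated: 115 mm above the box's underside). Starts seated on the box; the bench between robot and rack is clear to lay it on
- towel_roll: white paper-towel roll standing on end, 110 mm diameter, 220 mm tall, to be left where it is. Origin: centre of the underside
- tumbler: clear tumbler of green glaze, 72 mm across, 95 mm tall, to be left where it is. Origin: centre of the underside
- glaze_bowl: white glaze bowl, 116 mm across, 50 mm tall, to be left where it is. Origin: centre of the underside
- scraper: broad scraper with a wooden handle, lying flat, 150 mm long, to be left where it is. Origin: centre of the underside, middle of its length
- glaze_jar: white lidded jar, 72 mm diameter, 100 mm tall, to be left where it is. Origin: centre of the underside
- brush: paint brush lying flat, 200 mm long, to be left where it is. Origin: centre of the underside, middle of its length
There are look-alikes about, which are no part of the job. What is shaped like the tile4 but yellow is not meant.

How it is judged:
By the outcome, as a careful person would: the job done as asked, in the order asked, and still so for the second after the job is handed in, with the robot touching nothing.
Of tile1, tile2, tile3, tile4, tile5 only 3 to 4 are there at a start; the rules pass over those that are not, and their reading is None.
At some moment in a run one of lid may be knocked a few centimetres aside while the robot is not near it.
It also fails if it takes over 208 s, if anything falls off the work surface, if the arm or the gripper's body presses on something with over 40 N, if the wrist force passes 120 N, or if a joint passes its speed limit or range.

## Working session

There is one attempt and no reset: what is moved stays moved. The work goes in short steps, Python scripts to look and compute and a tool call to move; the robot and the scene stay as the last step left them, time stands still between calls to the robot, and variables do not carry over. Pictures are saved under pics/ and viewed, at most 14 in all, crops included, and the job is handed in when it is done.

Besides the shell and the picture viewer there is one more tool, called after ">>>" as name(argument=value, ...) on one line, values as JSON. jog_arm: Moves the arm, as the interface text tells. Shift numbers are shares of 0.06 m and turn numbers shares of 0.1 rad, none past 1 either way. Its arguments: {"type":"object","properties":{"commands":{"type":"array","items":{"type":"number"}},"newtons":{"type":"number"}},"required":["commands"]}

```bash
mkdir -p pics; cat > h.py <<'E'
import numpy as np, cv2
from station import ctrl, eyes, job, nets
from scipy.spatial.transform import Rotation as R
def save(d,n): cv2.imwrite(f'pics/{n}.png',d['image'][:,:,::-1])
def cloud(d):
    z=d['z_map'].astype(float);K=d['K'];v,u=np.mgrid[:z.shape[0],:z.shape[1]]
    P=np.stack([(u-K[0,2])/K[0,0]*z,-(v-K[1,2])/K[1,1]*z,-z,np.ones_like(z)],-1)
    W=P@np.array(d['cam_to_world']).T
    W=W[...,:3]; W[z<=0]=np.nan
    return W
E
cat > a.py <<'E'
from h import *
o=ctrl.get_obs();print({k:np.round(v,3) for k,v in o.items()},ctrl.tcp_to_grasp)
for c in ('scene','top'):
    d=eyes.get_image(c);save(d,c+'0');W=cloud(d);np.save(c+'0.npy',W)
    print(c,np.round(d['cam_to_world'],3).tolist(),d['K'].tolist())
    for n in ('tile1','rack','box','lid','towel_roll','tumbler','glaze_bowl','scraper','glaze_jar','brush'):
        for r in nets.silhouettes(c,n):
            if r['p']<.2: continue
            p=W[r['mask']];p=p[~np.isnan(p[:,0])]
            if len(p):print(n,round(r['p'],2),r['bbox'],'med',np.round(np.median(p,0),3),'lo',np.round(np.percentile(p,3,axis=0),3),'hi',np.round(np.percentile(p,97,axis=0),3))
E
python3 a.py
```

```text
{'t': np.float64(0.0), 'q': array([-1.463,  0.053,  1.614, -0.   ,  1.476, -0.119]), 'dq': array([ 0.   , -0.   , -0.   ,  0.001, -0.001,  0.002]), 'effort': array([ 2.0000e-03, -3.9368e+01, -3.7017e+01,  0.0000e+00,  7.0000e-03,
       -0.0000e+00]), 'tool_pos': array([ 0.14 , -0.608,  0.23 ]), 'tool_rot': array([-3.119, -0.355, -0.   ]), 'contact_force': array([ 0.321,  0.392, -0.126]), 'wrist_torque': array([-0.004, -0.006, -0.024]), 'grip_force': np.float64(0.0), 'opening': np.float64(0.085)} -0.0187
scene [[-0.417, -0.759, 0.5, 1.054], [0.909, -0.341, 0.24, 0.212], [-0.012, 0.554, 0.832, 0.975], [0.0, 0.0, 0.0, 1.0]] [[352.69941740457807, 0.0, 257.0410579426219], [0.0, 352.69941740457807, 192.2995666604861], [0.0, 0.0, 1.0]]
tile1 0.98 [346.7, 230.0, 380.6, 260.1] med [0.59  0.286 0.149] lo [0.581 0.256 0.082] hi [0.592 0.316 0.186]
tile1 0.96 [250.2, 191.2, 271.1, 223.5] med [ 0.59  -0.     0.147] lo [ 0.515 -0.066  0.   ] hi [0.612 0.03  0.186]
tile1 0.9 [382.4, 224.8, 406.9, 258.8] med [0.496 0.371 0.053] lo [ 0.442  0.347 -0.002] hi [0.52  0.404 0.106]
tile1 0.57 [321.9, 222
[... 2868 characters left out ...]
umbler 0.62 [237.2, 163.7, 261.9, 174.5] med [ 0.582 -0.007  0.157] lo [ 0.58  -0.036  0.093] hi [0.589 0.024 0.188]
tumbler 0.33 [131.9, 139.9, 271.4, 180.5] med [0.637 0.131 0.017] lo [ 0.587 -0.059  0.009] hi [0.705 0.329 0.161]
glaze_bowl 0.8 [373.7, 237.9, 410.5, 276.9] med [ 0.335 -0.449  0.031] lo [ 0.285 -0.493  0.021] hi [ 0.384 -0.397  0.052]
scraper 0.56 [259.7, 214.8, 283.7, 255.8] med [ 0.42  -0.065  0.004] lo [ 0.336 -0.097 -0.003] hi [ 0.469 -0.038  0.021]
glaze_jar 0.84 [84.8, 184.6, 117.9, 213.4] med [0.496 0.456 0.095] lo [ 0.467  0.433 -0.   ] hi [0.53  0.498 0.104]
brush 0.72 [97.7, 236.6, 148.5, 286.1] med [0.326 0.411 0.018] lo [0.247 0.327 0.008] hi [0.379 0.467 0.023]
```

```bash
python3 - <<'E'
import cv2
a=cv2.imread('pics/scene0.png');cv2.imwrite('pics/s0.png',cv2.resize(a[90:330,60:460],(800,480),interpolation=cv2.INTER_CUBIC))
a=cv2.imread('pics/top0.png');cv2.imwrite('pics/t0.png',cv2.resize(a[90:300,70:450],(800,442),interpolation=cv2.INTER_CUBIC))
E
```

```text
(no output)
```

View pics/s0.png

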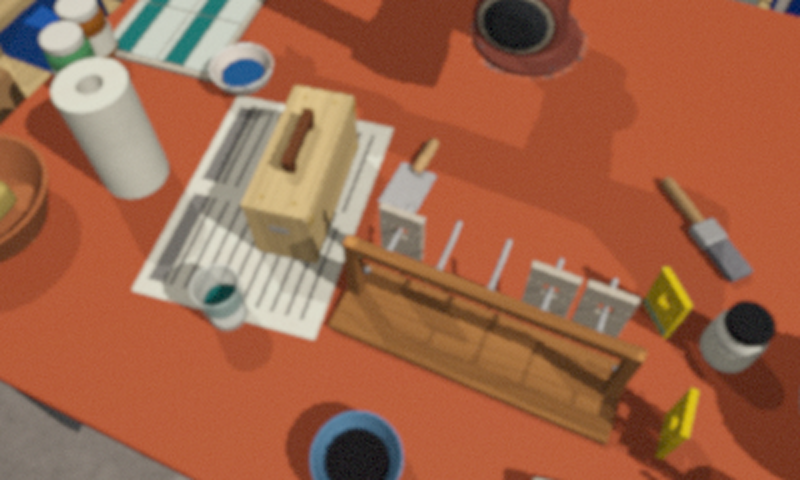

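View pics/t0.png

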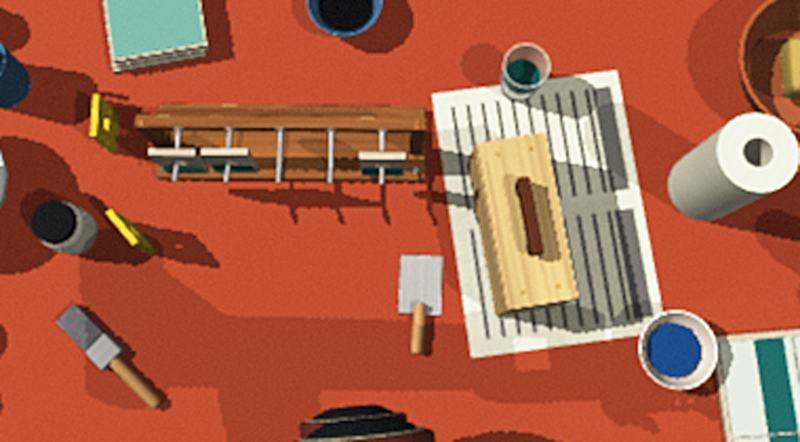

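Three tiles hang on the rack: in the top crop at (172,157), (225,157) and (383,160), the leftmost two hooks and the last. The two yellow look-alikes stand at (103,120) and (128,230). The lidded box is at (525,225), slightly yawed. Next I measure more finely.

```bash
cat > m.py <<'E'
from h import *
def rect(P):
    r=cv2.minAreaRect((P[:,:2]*1000).astype(np.float32)); return np.round(r[0],1),np.round(r[1],1),round(r[2],2)
def sel(W,x,y,z):
    m=(W[...,0]>x[0])&(W[...,0]<x[1])&(W[...,1]>y[0])&(W[...,1]<y[1])&(W[...,2]>z[0])&(W[...,2]<z[1]); return W[m]
E
python3 - <<'E'
from m import *
for c in('scene','top'):
    W=np.load(c+'0.npy'); print(c)
    p=sel(W,(.35,.66),(-.3,-.1),(.12,.137));print('lid plate',len(p),np.median(p[:,2]),rect(p))
    p=sel(W,(.35,.66),(-.3,-.1),(.152,.175));print('handle',len(p),np.median(p[:,2]),rect(p))
    p=sel(W,(.62,.67),(-.1,.4),(.15,.17));print('rail',len(p),rect(p),np.percentile(p[:,2],90))
    for y in(-.003,.21,.283):
        p=sel(W,(.56,.615),(y-.045,y+.045),(.172,.2));print('tile',y,len(p),rect(p),p.min(0),p.max(0))
    p=sel(W,(.4,.55),(0.05,.25),(-.02,.02));print('bench z',np.median(p[:,2]))
E
```

```text
scene
lid plate 1947 0.13000410325215705 (array([ 509.8, -206.2]), array([245.1, 104.2]), 10.53)
handle 212 0.16126159692359265 (array([ 510.8, -206.5]), array([110.7,  18.8]), 10.25)
rail 1222 (array([635. , 141.8]), array([ 29.3, 408.5]), 0.34) 0.1590074731902508
tile -0.003 129 (array([586.1,  -1.9]), array([12.7, 62.9]), 0.52) [ 0.57987825 -0.03333307  0.17211582] [0.59260609 0.02954265 0.18850914]
tile 0.21 150 (array([587.1, 218.4]), array([13. , 72.8]), 2.4) [0.58092243 0.18217603 0.17204579] [0.59409498 0.25475826 0.18849563]
tile 0.283 172 (array([585.9, 277.7]), array([12.6, 79.1]), 0.61) [0.57972777 0.23820435 0.17223404] [0.59261684 0.31732478 0.18800069]
bench z -0.0005378052012108281
top
lid plate 2484 0.13098277430731853 (array([ 510.1, -210.9]), array([242.2, 103.4]), 10.31)
handle 248 0.16252614781129537 (array([ 509.8, -211.7]), array([109.6,  18.9]), 9.68)
rail 931 (array([634.2, 137.6]), array([ 28.4, 407.4]), 0.29) 0.1609084688092226
tile -0.003 89 (array([585. ,  -5.9]), array([61.3, 12. ]), 87.52) [ 0.57980162 -0.03642608  0.17313204] [0.59231064 0.02447759 0.19111547]
tile 0.21 105 (array([586.5, 215.5]), array([10.6, 76.6]), 1.68) [0.58009629 0.17714117 0.17236788] [0.59164105 0.25376425 0.19091903]
tile 0.283 113 (array([585.4, 275.7]), array([10.9, 75. ]), 0.41) [0.57970108 0.23816572 0.17209886] [0.59095144 0.31322392 0.1899164 ]
bench z -5.917228874130487e-05
```

>>> jog_arm(commands=[0,0,-1,0,0,0,85,0,0,-1,0,0,0,85,0,0,-1,0,0,0,85,0,0,-0.5,0,0,0,85,1,-1,0,0,0,0.5,85,1,-1,0,0,0,0.5,85,1,-1,0,0,0,0,85,1,-1,0,0,0,0,85,1,-1,0,0,0,0,85,0,-1,0,0,0,0,85,0,-0.5,0,0,0,0,85,0,0,0,0,0,0,85,0,0,0,0,0,0,85])

```text
t: 2.72
tool_pos: [0.3128, -0.2675, 0.4413]
tool_rot: [3.135, 0.199, 0.0]
contact_force: [0.2, 0.2, -0.1]
opening: 0.0848
grip_force: 0.0
```

```bash
cat > w.py <<'E'
from m import *
import sys
o=ctrl.get_obs();d=eyes.get_image('wrist');save(d,sys.argv[1]);W=cloud(d);np.save(sys.argv[1]+'.npy',W)
T=np.array(d['cam_to_world']);Rt=R.from_rotvec(o['tool_rot']).as_matrix()
print('tool',np.round(o['tool_pos'],4),'cam in tool',np.round(Rt.T@(T[:3,3]-o['tool_pos']),3).tolist(),np.round(Rt.T@T[:3,:3],2).tolist(),'campos',T[:3,3].round(3))
E
python3 w.py w1; python3 - <<'E'
from m import *
W=np.load('w1.npy')
p=sel(W,(.35,.66),(-.3,-.1),(.12,.137));print('lid plate',len(p),np.median(p[:,2]),rect(p))
p=sel(W,(.35,.66),(-.3,-.1),(.15,.175));print('handle',len(p),np.median(p[:,2]),rect(p))
E
```

```text
tool [ 0.3128 -0.2675  0.4413] cam in tool [0.08, 0.0, -0.141] [[0.0, 0.95, 0.31], [1.0, -0.0, -0.0], [0.0, 0.31, -0.95]] campos [ 0.393 -0.257  0.582]
lid plate 5815 0.1289174145059232 (array([ 451.4, -220.8]), array([120.5, 101.8]), 10.28)
handle 537 0.1606479984405879 (array([ 478. , -216.8]), array([43. , 18.1]), 10.23)
```

View pics/w1.png

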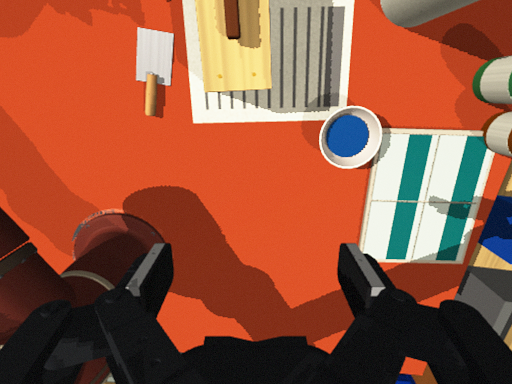

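The wrist view shows the near end of the lid and its handle at (232,20), with the scraper at (152,65) and the bench clear. I move above the handle.

>>> jog_arm(commands=[0.85,-0.09,0,0,0,-0.53,60,0.85,-0.09,0,0,0,0,60,0.85,-0.09,0,0,0,0,60,0.85,-0.09,0,0,0,0,60,0,0,0.87,0,0,0,60,0,0,0.87,0,0,0,60,0,0,0.87,0,0,0,60,0,0,0,0,0,0,60,0,0,0,0,0,0,60])

```text
t: 3.9
tool_pos: [0.5111, -0.2131, 0.2868]
tool_rot: [3.128, 0.281, 0.003]
contact_force: [0.8, 0.4, 0.5]
opening: 0.06
grip_force: 0.0
```

```bash
python3 w.py w2; python3 - <<'E'
from m import *
W=np.load('w2.npy')
p=sel(W,(.35,.66),(-.3,-.1),(.12,.137));print('lid plate',len(p),np.median(p[:,2]),rect(p))
p=sel(W,(.35,.66),(-.3,-.1),(.15,.175));print('handle',len(p),np.median(p[:,2]),rect(p))
E
```

```text
tool [ 0.5111 -0.2131  0.2868] cam in tool [0.08, 0.0, -0.141] [[0.0, 0.95, 0.31], [1.0, -0.0, -0.0], [-0.0, 0.31, -0.95]] campos [ 0.59  -0.199  0.428]
lid plate 19099 0.12886180887594573 (array([ 511.1, -209.7]), array([242.4, 103.1]), 10.37)
handle 2015 0.16062266593058305 (array([ 511.4, -210.7]), array([109.4,  17.9]), 10.14)
```

>>> jog_arm(commands=[0,-0.05,0.5,0,0,0,50,0,0,0.8,0,0,0,50,0,0,0.8,0,0,0,40,0,0,0.35,0,0,0,40,0,0,0,0,0,0,40,0,0,0,0,0,0,40], newtons=40)

```text
t: 4.7
tool_pos: [0.5117, -0.2103, 0.1412]
tool_rot: [3.126, 0.282, 0.007]
contact_force: [0.3, -0.7, 1.2]
opening: 0.04
grip_force: 0.0
```

>>> jog_arm(commands=[0,0,0.04,0,0,0,10,0,0,0,0,0,0,10,0,0,0,0,0,0,10,0,0,0,0,0,0,10,0,0,0,0,0,0,10,0,0,0,0,0,0,10], newtons=40)

```text
t: 5.45
tool_pos: [0.5111, -0.21, 0.1376]
tool_rot: [3.126, 0.282, 0.005]
contact_force: [1.9, -0.9, 6.0]
opening: 0.0174
grip_force: 41.6
```

>>> jog_arm(commands=[0,0,-0.3,0,0,0,10,0,0,-0.6,0,0,0,10,0,0,-0.6,0,0,0,10,0,0,-0.6,0,0,0,10,-0.07,-0.7,0,0,0,0,10,-0.07,-0.7,0,0,0,0,10,-0.07,-0.7,0,0,0,0,10,-0.07,-0.7,0,0,0,0,10,-0.07,-0.7,0,0,0,0,10,-0.07,-0.7,0,0,0,0,10,-0.07,-0.7,0,0,0,0,10,-0.07,-0.7,0,0,0,0,10,0,0,0,0,0,0,10,0,0,0,0,0,0,10])

```text
t: 7.2
tool_pos: [0.4163, 0.1153, 0.2612]
tool_rot: [3.128, 0.283, -0.001]
contact_force: [0.4, 0.0, -3.4]
opening: 0.0176
grip_force: 40.6
```

>>> jog_arm(commands=[0,0,0.8,0,0,0,10,0,0,0.8,0,0,0,10,0,0,0.8,0,0,0,10,0,0,0.8,0,0,0,10,0,0,0.5,0,0,0,10,0,0,0.1,0,0,0,10,0,0,0,0,0,0,10,0,0,0.08,0,0,0,10,0,0,0.06,0,0,0,10,0,0,0,0,0,0,10,0,0,0,0,0,0,10])

```text
t: 8.57
tool_pos: [0.4168, 0.1156, 0.0252]
tool_rot: [3.129, 0.282, 0.001]
contact_force: [-0.2, -0.1, -2.6]
opening: 0.0171
grip_force: 40.6
```

>>> jog_arm(commands=[0,0,0.03,0,0,0,10,0,0,0.03,0,0,0,10,0,0,0,0,0,0,10])

```text
t: 8.95
tool_pos: [0.4168, 0.1156, 0.0225]
tool_rot: [3.129, 0.282, -0.001]
contact_force: [-5.8, -0.1, 8.4]
opening: 0.0174
grip_force: 42.1
```

>>> jog_arm(commands=[0,0,0,0,0,0,45,0,0,0,0,0,0,45,0,0,0,0,0,0,45,0,0,-0.3,0,0,0,45,0,0,-1,0,0,0,45,0,0,-1,0,0,0,45,0,0,-1,0,0,0,45,0,0,-1,0,0,0,45,0.06,0.8,0,0,0,0,45,0.06,0.8,0,0,0,0,45,0.06,0.8,0,0,0,0,45,0.06,0.8,0,0,0,0,45,0.06,0.8,0,0,0,0,45,0.06,0.8,0,0,0,0,45,0.06,0.8,0,0,0,0,45,0,0,0,0,0,0,45,0,0,0,0,0,0,45])

```text
t: 11.08
tool_pos: [0.5013, -0.2103, 0.2789]
tool_rot: [-3.128, -0.282, 0.001]
contact_force: [-0.2, -0.3, 0.2]
opening: 0.0451
grip_force: 0.0
```

```bash
python3 w.py w3; python3 - <<'E'
from m import *
W=np.load('w3.npy')
p=sel(W,(.35,.66),(-.3,-.1),(.112,.13));print('rim',len(p),np.median(p[:,2]),rect(p))
p=sel(W,(.35,.66),(-.3,-.1),(.055,.07));print('cork',len(p),np.median(p[:,2]),rect(p))
p=sel(W,(.38,.64),(-.28,-.14),(-.01,.045));print('deep',len(p))
c,s=np.cos(.18),np.sin(.18)
bx=(p[:,0]-.511)*c+(p[:,1]+.21)*s; by=-(p[:,0]-.511)*s+(p[:,1]+.21)*c
m=(abs(by)<.04)&(abs(bx)<.11);print(np.histogram(bx[m],np.arange(-.11,.115,.005)))
E
```

```text
tool [ 0.5013 -0.2103  0.2789] cam in tool [0.08, 0.0, -0.141] [[0.0, 0.95, 0.31], [1.0, -0.0, -0.0], [-0.0, 0.31, -0.95]] campos [ 0.581 -0.196  0.42 ]
rim 5577 0.12070979718831426 (array([ 511.1, -208.5]), array([242.8, 101.5]), 10.42)
cork 8617 0.060870936953531296 (array([ 511.1, -209. ]), array([227.1,  84.5]), 10.62)
deep 4074
(array([  0,   0,   0,   0,   0, 459,   0,   0,   0,   0,   0,   0,   0,
         0,   0, 458, 106,   0,   0,   0,   0,   0,   0,   0,   0, 299,
       172, 168,   0,   0,   0,   0,   0,   0,   0,  86, 236, 231, 207,
         0,   0,   0,   0,   0]), array([-1.10000000e-01, -1.05000000e-01, -1.00000000e-01, -9.50000000e-02,
       -9.00000000e-02, -8.50000000e-02, -8.00000000e-02, -7.50000000e-02,
       -7.00000000e-02, -6.50000000e-02, -6.00000000e-02, -5.50000000e-02,
       -5.00000000e-02, -4.50000000e-02, -4.00000000e-02, -3.50000000e-02,
       -3.00000000e-02, -2.50000000e-02, -2.00000000e-02, -1.50000000e-02,
       -1.00000000e-02, -5.00000000e-03,  9.71445147e-17,  5.00000000e-03,
        1.00000000e-02,  1.50000000e-02,  2.00000000e-02,  2.50000000e-02,
        3.00000000e-02,  3.50000000e-02,  4.00000000e-02,  4.50000000e-02,
        5.00000000e-02,  5.50000000e-02,  6.00000000e-02,  6.50000000e-02,
        7.00000000e-02,  7.50000000e-02,  8.00000000e-02,  8.50000000e-02,
        9.00000000e-02,  9.50000000e-02,  1.00000000e-01,  1.05000000e-01,
        1.10000000e-01]))
```

View pics/w3.png

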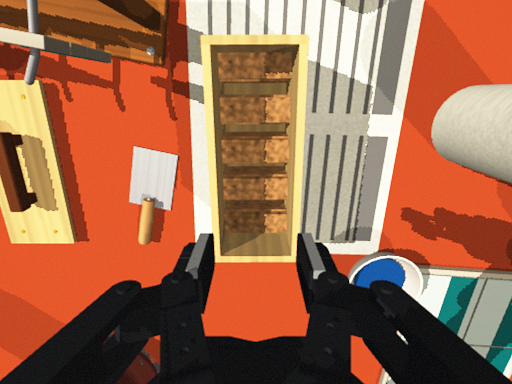

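Box open: rim corners from (203,35) to (305,262), four empty slots, lid lying at the left (30,160). On to the first tile, the one near y≈0.

>>> jog_arm(commands=[0.5,-0.78,0,0,0,0,30,0.5,-0.78,0,0,0,0,30,0.5,-0.78,0,0,0,0,30,0.5,-0.78,0,0,0,0,30,0,0,0,0,0,-0.99,30,0,0,0,0,0,-0.99,30,0,0,0,0,0,-0.99,30,0,0,0,0,0,-0.99,30,0,0,0,0,0,-0.99,30,0,0,0,0,0,-0.99,30,0,0,0,0,0,-0.99,30,0,0,0,0,0,-0.99,30,0,0,0,0,0,-0.99,30,0,0,0,0,0,-0.99,30,0,0,0,0,0,-0.99,30,0,0,0,0,0,-0.99,30,0,0,0,0,0,-0.99,30,0,0,0,0,0,-0.99,30,0,0,0,0,0,0,30,0,0,0,0,0,0,30])

```text
t: 13.62
tool_pos: [0.5858, -0.0042, 0.2795]
tool_rot: [2.227, 2.215, 0.0]
contact_force: [0.1, -0.2, -0.5]
opening: 0.0305
grip_force: 0.0
```

```bash
python3 w.py w4; cat > tl.py <<'E'
from m import *
import sys
W=np.load(sys.argv[1]+'.npy')
p=sel(W,(.56,.63),(-.15,.4),(.17,.2))
q=p[p[:,2]>np.percentile(p[:,2],98)-.003]
for y in(-.003,.21,.283):
    a=q[abs(q[:,1]-y)<.036]
    if len(a)>20:print('tile top face',y,len(a),np.median(a[:,2]),rect(a),a.min(0).round(4),a.max(0).round(4))
p=sel(W,(.62,.66),(-.1,.4),(.15,.165));print('rail',len(p),rect(p) if len(p) else 0)
p=sel(W,(.54,.572),(-.1,.4),(.14,.172));print('hook fronts',len(p))
for y in(-.003,.069,.141,.213,.285):
    a=p[abs(p[:,1]-y)<.02]
    if len(a)>5:print(y,len(a),np.median(a[:,1]).round(4),a.min(0).round(4),a.max(0).round(4))
o=ctrl.get_obs();print(o['tool_pos'],o['tool_rot'])
E
python3 tl.py w4
```

```text
tool [ 0.5858 -0.0042  0.2795] cam in tool [0.081, -0.001, -0.141] [[0.0, 0.95, 0.32], [1.0, -0.0, -0.0], [-0.0, 0.32, -0.95]] campos [0.586 0.077 0.42 ]
tile top face -0.003 790 0.1832967105223607 (array([586.7,  -4. ]), array([ 9.4, 63.2]), 0.18) [ 0.582  -0.0356  0.1817] [0.5915 0.0276 0.1853]
rail 5263 (array([634.8,  41.2]), array([ 30.2, 210.3]), 0.67)
hook fronts 595
-0.003 149 -0.0036 [ 0.553  -0.0078  0.148 ] [ 0.572  -0.001   0.1611]
0.069 187 0.0674 [0.5519 0.0639 0.1511] [0.5717 0.0707 0.1613]
0.141 259 0.1385 [0.5519 0.1356 0.1505] [0.5717 0.1425 0.1613]
[ 0.58589835 -0.00440439  0.2794494 ] [2.22719271e+00 2.21545795e+00 2.53218258e-04]
```

View pics/w4.png

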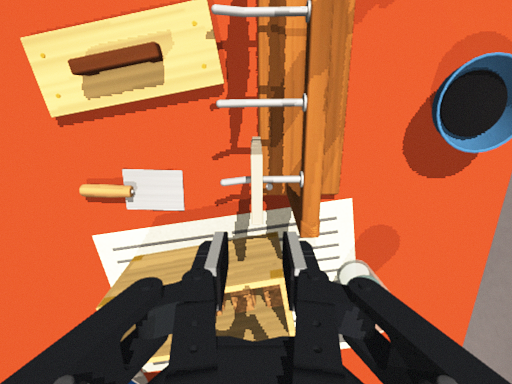

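The tile's top edge shows edge-on at (256,180) between the fingers, hook tips at x≈.552. I descend and grasp it.

>>> jog_arm(commands=[0,0.015,0.6,0,0,0,26,0,0,0.6,0,0,0,26,0,0,0.4,0,0,0,26,0,0,0.22,0,0,0,26,0,0,0,0,0,0,26,0,0,0.04,0,0,0,26,0,0,0,0,0,0,26], newtons=40)

```text
t: 14.55
tool_pos: [0.5876, -0.005, 0.1689]
tool_rot: [2.226, 2.215, 0.002]
contact_force: [0.4, -0.4, -0.2]
opening: 0.026
grip_force: 0.0
```

>>> jog_arm(commands=[0,0,0.03,0,0,0,4,0,0,0,0,0,0,4,0,0,0,0,0,0,4,0,0,0,0,0,0,4,0,0,0,0,0,0,4,0,0,-0.1,0,0,0,4,0,0,-0.15,0,0,0,4,0,0,0,0,0,0,4], newtons=40)

```text
t: 15.55
tool_pos: [0.5874, -0.005, 0.1817]
tool_rot: [2.226, 2.215, 0.001]
contact_force: [0.2, 0.3, -1.3]
opening: 0.0089
grip_force: 39.6
```

>>> jog_arm(commands=[0,-0.3,0.03,0,0,0,4,0,-0.5,0,0,0,0,4,0,-0.6,0,0,0,0,4,0,0,0,0,0,0,4,0,0,-0.5,0,0,0,4,0,0,-0.7,0,0,0,4,0,0,-0.5,0,0,0,4,-0.79,0.34,0,0,0,0,4,-0.79,0.34,0,0,0,0,4,-0.79,0.34,0,0,0,0,4,-0.79,0.34,0,0,0,0,4,0,0,0,0,0,-0.93,4,0,0,0,0,0,-0.93,4,0,0,0,0,0,0,4,0,0,0,0,0,0,4])

```text
t: 17.42
tool_pos: [0.584, -0.1945, 0.281]
tool_rot: [2.013, 2.412, 0.0]
contact_force: [-0.1, 0.2, -0.7]
opening: 0.009
grip_force: 39.7
```

```bash
python3 w.py w5; cat > bx.py <<'E'
from m import *
import sys
W=np.load(sys.argv[1]+'.npy')
p=sel(W,(.35,.66),(-.3,-.1),(.112,.126));print('rim',len(p),np.median(p[:,2]),rect(p))
o=ctrl.get_obs();print(o['tool_pos'],R.from_rotvec(o['tool_rot']).as_matrix().round(3).tolist())
E
python3 bx.py w5
```

```text
tool [ 0.584  -0.1945  0.281 ] cam in tool [0.081, -0.001, -0.141] [[0.0, 0.95, 0.32], [1.0, -0.0, -0.0], [-0.0, 0.32, -0.95]] campos [ 0.569 -0.115  0.422]
rim 5461 0.12062287613571598 (array([ 511.2, -207.9]), array([242.7, 101.6]), 10.61)
[ 0.58389108 -0.19444963  0.28104472] [[-0.179, 0.984, 0.0], [0.984, 0.179, -0.0], [-0.0, 0.0, -1.0]]
```

View pics/w5.png

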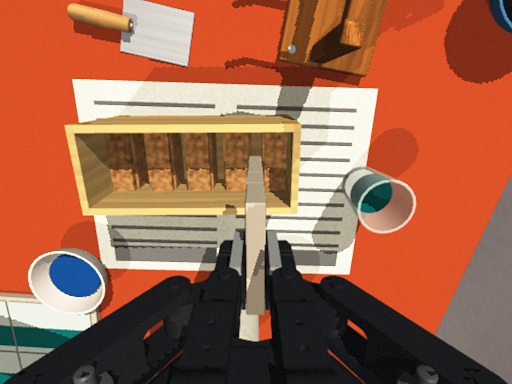

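The held tile runs from (255,160) to (255,310), upright and aligned with the slots. I lower it into slot 4.

>>> jog_arm(commands=[0,0.02,0.5,0,0,0,4,0,0,0.5,0,0,0,4,0,0,0.5,0,0,0,4,0,0,0.4,0,0,0,4,0,0,0.25,0,0,0,4,0,0,0.2,0,0,0,4,0,0,0.2,0,0,0,4,0,0,0.2,0,0,0,4,0,0,0.15,0,0,0,4,0,0,0.1,0,0,0,4,0,0,0,0,0,0,4])

```text
t: 18.85
tool_pos: [0.5846, -0.1942, 0.1006]
tool_rot: [-2.011, -2.412, 0.0]
contact_force: [0.0, 0.7, -0.6]
opening: 0.0087
grip_force: 39.7
```

>>> jog_arm(commands=[0,0,0.04,0,0,0,4,0,0,0.03,0,0,0,4,0,0,0.02,0,0,0,4,0,0,0.02,0,0,0,4,0,0,0,0,0,0,4])

```text
t: 19.48
tool_pos: [0.585, -0.1944, 0.0948]
tool_rot: [2.011, 2.413, 0.0]
contact_force: [1.2, -0.3, 0.5]
opening: 0.0089
grip_force: 39.8
```

>>> jog_arm(commands=[0,0,0.02,0,0,0,4,0,0,0,0,0,0,4])

```text
t: 19.73
tool_pos: [0.5854, -0.1945, 0.0948]
tool_rot: [2.011, 2.412, 0.001]
contact_force: [-1.9, 1.3, 6.0]
opening: 0.0096
grip_force: 40.7
```

>>> jog_arm(commands=[0,0,0,0,0,0,26,0,0,0,0,0,0,26,0,0,0,0,0,0,26,0,0,-0.3,0,0,0,26,0,0,-0.7,0,0,0,26,0,0,-1,0,0,0,26,0,0,-1,0,0,0,26,0,0,0,0,0,0.92,26,0,0,0,0,0,0.92,26,0.85,0,0,0,0,0,26,0.85,0,0,0,0,0,26,0.85,0,0,0,0,0,26,0.85,0,0,0,0,0,26,0.85,0,0,0,0,0,26,0.85,0,0,0,0,0,26,0.85,0,0,0,0,0,26,0.85,0,0,0,0,0,26,0,0,0,0,0,0,26,0,0,0,0,0,0,26])

```text
t: 22.1
tool_pos: [0.5862, 0.2134, 0.2742]
tool_rot: [2.224, 2.218, 0.001]
contact_force: [-0.3, -0.2, 0.2]
opening: 0.0263
grip_force: 0.0
```

```bash
python3 w.py w6; python3 tl.py w6; python3 -c "
from m import *
d=eyes.get_image('top');W=cloud(d);p=sel(W,(.35,.65),(-.32,-.1),(.09,.119));print('tile in box top',len(p),p.max(0),rect(p))"
```

```text
tool [0.5862 0.2134 0.2742] cam in tool [0.081, -0.001, -0.141] [[0.0, 0.95, 0.32], [1.0, -0.0, -0.0], [-0.0, 0.32, -0.95]] campos [0.586 0.294 0.415]
tile top face 0.21 841 0.18327880183898856 (array([588.6, 211.9]), array([ 9.8, 63.6]), 0.5) [0.5834 0.1801 0.1818] [0.5937 0.2437 0.1851]
tile top face 0.283 1128 0.18329710911435196 (array([586.4, 283.3]), array([10. , 63.4]), 0.31) [0.5814 0.2516 0.1818] [0.5915 0.315  0.1857]
rail 4876 (array([634.5, 234.1]), array([ 28.9, 221.5]), 0.05)
hook fronts 551
0.069 120 0.0697 [0.5528 0.0657 0.1486] [0.5713 0.0716 0.1611]
0.141 63 0.1412 [0.5633 0.137  0.1496] [0.5714 0.1433 0.1589]
0.213 163 0.2123 [0.5513 0.2083 0.149 ] [0.5717 0.215  0.1611]
0.285 205 0.2835 [0.5509 0.2798 0.15  ] [0.572  0.2867 0.1611]
[0.58624265 0.212842   0.27407734] [2.22508955e+00 2.21667494e+00 6.99735049e-04]
tile in box top 450 [ 0.63433954 -0.13849516  0.11896442] (array([ 510.5, -209.9]), array([244.1, 102.6]), 10.45)
```

>>> jog_arm(commands=[-0.02,0.04,0.6,0,0,0,26,0,0,0.6,0,0,0,26,0,0,0.4,0,0,0,26,0,0,0.18,0,0,0,26,0,0,0,0,0,0,26,0,0,0,0,0,0,26])

```text
t: 22.95
tool_pos: [0.5894, 0.2123, 0.1683]
tool_rot: [2.224, 2.217, 0.003]
contact_force: [0.2, 0.5, 0.1]
opening: 0.0257
grip_force: 0.0
```

Close, lift 13 mm, draw off, then up.

>>> jog_arm(commands=[0,0,0.02,0,0,0,4,0,0,0,0,0,0,4,0,0,0,0,0,0,4,0,0,0,0,0,0,4,0,0,0,0,0,0,4,0,0,-0.1,0,0,0,4,0,0,-0.12,0,0,0,4,0,0,0,0,0,0,4], newtons=40)

```text
t: 23.95
tool_pos: [0.5888, 0.2126, 0.1792]
tool_rot: [2.224, 2.218, 0.002]
contact_force: [0.1, -0.2, -0.8]
opening: 0.0088
grip_force: 39.9
```

>>> jog_arm(commands=[0,-0.3,-0.02,0,0,0,4,0,-0.5,0,0,0,0,4,0,-0.6,0,0,0,0,4,0,0,0,0,0,0,4,0,0,-0.5,0,0,0,4,0,0,-0.7,0,0,0,4,0,0,-0.5,0,0,0,4,-0.86,0.065,0,0,0,0,4,-0.86,0.065,0,0,0,0,4,-0.86,0.065,0,0,0,0,4,-0.86,0.065,0,0,0,0,4,-0.86,0.065,0,0,0,0,4,-0.86,0.065,0,0,0,0,4,-0.86,0.065,0,0,0,0,4,-0.86,0.065,0,0,0,0,4,0,0,0,0,0,-0.92,4,0,0,0,0,0,-0.92,4,0,0,0,0,0,0,4,0,0,0,0,0,0,4])

```text
t: 26.32
tool_pos: [0.5347, -0.2003, 0.2816]
tool_rot: [2.013, 2.412, -0.0]
contact_force: [-0.3, 0.1, -1.6]
opening: 0.0089
grip_force: 40.0
```

```bash
python3 w.py w7; python3 bx.py w7
```

```text
tool [ 0.5347 -0.2003  0.2816] cam in tool [0.081, -0.001, -0.141] [[0.0, 0.95, 0.32], [1.0, -0.0, -0.0], [-0.0, 0.32, -0.95]] campos [ 0.519 -0.121  0.422]
rim 5460 0.1206536201070271 (array([ 511.3, -207.7]), array([243. , 101.3]), 10.58)
[ 0.53462377 -0.20018728  0.28167085] [[-0.179, 0.984, 0.0], [0.984, 0.179, -0.0], [-0.0, 0.0, -1.0]]
```

>>> jog_arm(commands=[-0.05,0.01,0.5,0,0,0,4,0,0,0.5,0,0,0,4,0,0,0.5,0,0,0,4,0,0,0.4,0,0,0,4,0,0,0.25,0,0,0,4,0,0,0.2,0,0,0,4,0,0,0.2,0,0,0,4,0,0,0.2,0,0,0,4,0,0,0.15,0,0,0,4,0,0,0.1,0,0,0,4,0,0,0.06,0,0,0,4,0,0,0.03,0,0,0,4,0,0,0,0,0,0,4])

```text
t: 28.0
tool_pos: [0.5356, -0.2031, 0.0965]
tool_rot: [2.011, 2.413, 0.0]
contact_force: [-0.2, -1.0, -1.8]
opening: 0.0088
grip_force: 39.9
```

>>> jog_arm(commands=[0,0,0.02,0,0,0,4,0,0,0.02,0,0,0,4,0,0,0,0,0,0,4])

```text
t: 28.38
tool_pos: [0.536, -0.2033, 0.0949]
tool_rot: [2.011, 2.412, 0.0]
contact_force: [-1.6, 0.1, 3.9]
opening: 0.0093
grip_force: 40.7
```

>>> jog_arm(commands=[0,0,0,0,0,0,26,0,0,0,0,0,0,26,0,0,0,0,0,0,26,0,0,-0.3,0,0,0,26,0,0,-0.7,0,0,0,26,0,0,-1,0,0,0,26,0,0,-1,0,0,0,26,0,0,0,0,0,0.92,26,0,0,0,0,0,0.92,26,0.81,0.085,0,0,0,0,26,0.81,0.085,0,0,0,0,26,0.81,0.085,0,0,0,0,26,0.81,0.085,0,0,0,0,26,0.81,0.085,0,0,0,0,26,0.81,0.085,0,0,0,0,26,0.81,0.085,0,0,0,0,26,0.81,0.085,0,0,0,0,26,0.81,0.085,0,0,0,0,26,0.81,0.085,0,0,0,0,26,0,0,0,0,0,0,26])

```text
t: 30.88
tool_pos: [0.5877, 0.2858, 0.2751]
tool_rot: [2.22, 2.223, 0.002]
contact_force: [0.7, -1.0, 0.5]
opening: 0.0266
grip_force: 0.0
```

```bash
python3 w.py w8; python3 tl.py w8
```

```text
tool [0.5877 0.2858 0.2751] cam in tool [0.081, -0.001, -0.141] [[0.0, 0.95, 0.32], [1.0, -0.0, -0.0], [-0.0, 0.32, -0.95]] campos [0.587 0.367 0.416]
tile top face 0.283 798 0.18330174688470674 (array([586.1, 283.5]), array([ 9.3, 64.4]), 0.33) [0.5814 0.2513 0.1817] [0.5909 0.3157 0.1853]
rail 2633 (array([634.3, 273.3]), array([ 28.6, 143.1]), 0.04)
hook fronts 328
0.141 115 0.1415 [0.5528 0.1375 0.1491] [0.572  0.1441 0.1613]
0.213 52 0.2135 [0.5649 0.2089 0.1496] [0.572  0.2154 0.1567]
0.285 161 0.2844 [0.5507 0.28   0.1505] [0.5712 0.2873 0.1618]
[0.58789021 0.28416383 0.2749886 ] [2.22161790e+00 2.22028535e+00 1.08938440e-03]
```

>>> jog_arm(commands=[0,-0.025,0.6,0,0,0,26,0,0,0.6,0,0,0,26,0,0,0.4,0,0,0,26,0,0,0.19,0,0,0,26,0,0,0,0,0,0,26,0,0,0,0,0,0,26])

```text
t: 31.68
tool_pos: [0.5875, 0.2828, 0.1685]
tool_rot: [2.224, 2.217, 0.004]
contact_force: [0.2, 0.4, 0.2]
opening: 0.0262
grip_force: 0.0
```

>>> jog_arm(commands=[0,0,0.02,0,0,0,4,0,0,0,0,0,0,4,0,0,0,0,0,0,4,0,0,0,0,0,0,4,0,0,0,0,0,0,4,0,0,-0.1,0,0,0,4,0,0,-0.12,0,0,0,4,0,0,0,0,0,0,4], newtons=40)

```text
t: 32.67
tool_pos: [0.5869, 0.283, 0.1792]
tool_rot: [2.224, 2.218, 0.002]
contact_force: [0.2, 0.3, -1.5]
opening: 0.0089
grip_force: 39.8
```

>>> jog_arm(commands=[0,-0.3,-0.02,0,0,0,4,0,-0.5,0,0,0,0,4,0,-0.6,0,0,0,0,4,0,0,0,0,0,0,4,0,0,-0.5,0,0,0,4,0,0,-0.7,0,0,0,4,0,0,-0.5,0,0,0,4,-0.92,-0.03,0,0,0,0,4,-0.92,-0.03,0,0,0,0,4,-0.92,-0.03,0,0,0,0,4,-0.92,-0.03,0,0,0,0,4,-0.92,-0.03,0,0,0,0,4,-0.92,-0.03,0,0,0,0,4,-0.92,-0.03,0,0,0,0,4,-0.92,-0.03,0,0,0,0,4,-0.92,-0.03,0,0,0,0,4,0,0,0,0,0,-0.92,4,0,0,0,0,0,-0.92,4,0,0,0,0,0,0,4,0,0,0,0,0,0,4])

```text
t: 35.17
tool_pos: [0.485, -0.2138, 0.2817]
tool_rot: [2.013, 2.412, -0.0]
contact_force: [-0.1, -0.5, -1.3]
opening: 0.0089
grip_force: 39.9
```

```bash
python3 w.py w9; python3 bx.py w9
```

```text
tool [ 0.485  -0.2138  0.2817] cam in tool [0.081, -0.001, -0.141] [[0.0, 0.95, 0.32], [1.0, -0.0, -0.0], [-0.0, 0.32, -0.95]] campos [ 0.47  -0.134  0.422]
rim 5500 0.12072423316216585 (array([ 511.4, -207.9]), array([243.1, 101.5]), 10.57)
[ 0.48500285 -0.21371358  0.28171442] [[-0.179, 0.984, 0.0], [0.984, 0.179, -0.0], [-0.0, 0.0, -1.0]]
```

View pics/w9.png

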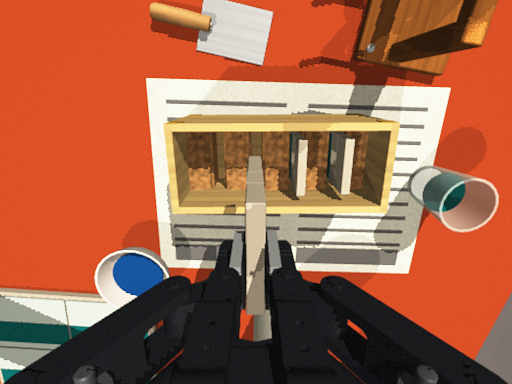

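Two tiles stand in slots 3 and 4 at (300,165) and (342,165), and the third is above slot 2. I lower it.

>>> jog_arm(commands=[0.015,0.033,0.5,0,0,0,4,0,0,0.5,0,0,0,4,0,0,0.5,0,0,0,4,0,0,0.4,0,0,0,4,0,0,0.25,0,0,0,4,0,0,0.2,0,0,0,4,0,0,0.2,0,0,0,4,0,0,0.2,0,0,0,4,0,0,0.15,0,0,0,4,0,0,0.1,0,0,0,4,0,0,0.06,0,0,0,4,0,0,0.03,0,0,0,4,0,0,0,0,0,0,4])

```text
t: 36.85
tool_pos: [0.4867, -0.2125, 0.0965]
tool_rot: [2.011, 2.413, 0.0]
contact_force: [0.1, 0.4, -1.5]
opening: 0.0089
grip_force: 39.8
```

>>> jog_arm(commands=[0,0,0.02,0,0,0,4,0,0,0.02,0,0,0,4,0,0,0,0,0,0,4])

```text
t: 37.22
tool_pos: [0.4871, -0.2127, 0.095]
tool_rot: [2.011, 2.412, 0.0]
contact_force: [-1.3, 1.1, 4.4]
opening: 0.0089
grip_force: 40.7
```

>>> jog_arm(commands=[0,0,0,0,0,0,26,0,0,0,0,0,0,26,0,0,0,0,0,0,26,0,0,-0.3,0,0,0,26,0,0,-0.7,0,0,0,26,0,0,-1,0,0,0,26,0,0,-1,0,0,0,26,0.8,-0.025,0,0,0,0,50,0.8,-0.025,0,0,0,0,50,0.8,-0.025,0,0,0,0,50,0.8,-0.025,0,0,0,0,50,0.8,-0.025,0,0,0,0,50,0.8,-0.025,0,0,0,0,50,0.8,-0.025,0,0,0,0,50,0,0,0,0,0,1,50,0,0,0,0,0,1,50,0,0,0,0,0,1,50,0,0,0,0,0,1,50,0,0,0,0,0,1,50,0,0,0,0,0,1,50])

```text
t: 39.72
tool_pos: [0.4158, 0.1162, 0.2754]
tool_rot: [2.637, 1.706, 0.002]
contact_force: [0.5, 0.3, -0.3]
opening: 0.0501
grip_force: 0.0
```

>>> jog_arm(commands=[0,0,0,0,0,1,50,0,0,0,0,0,1,50,0,0,0,0,0,1,50,0,0,0,0,0,1,50,0,0,0,0,0,1,50,0,0,0,0,0,1,50,0,0,0,0,0,1,50,0,0,0,0,0,1,50,0,0,0,0,0,1,50,0,0,0,0,0,0.7,50,0,0,0,0,0,0,50,0,0,0,0,0,0,50])

```text
t: 41.22
tool_pos: [0.4158, 0.1162, 0.2746]
tool_rot: [-3.128, -0.287, -0.002]
contact_force: [-0.6, 0.5, 0.5]
opening: 0.0501
grip_force: 0.0
```

```bash
python3 w.py wa; python3 - <<'E'
from m import *
W=np.load('wa.npy')
p=sel(W,(.2,.55),(-.03,.35),(.035,.06));print('handle',len(p),np.median(p[:,2]),rect(p))
p=sel(W,(.2,.55),(-.03,.35),(.008,.022));print('plate',len(p),np.median(p[:,2]),rect(p))
d=eyes.get_image('top');T=cloud(d);save(d,'t9')
p=sel(T,(.2,.55),(-.03,.35),(.035,.06));print('handle top',len(p),np.median(p[:,2]),rect(p))
o=ctrl.get_obs();print(o['tool_pos'],o['tool_rot'])
cv2.imwrite('pics/t9c.png',cv2.resize(d['image'][140:260,180:340,::-1],(800,600),interpolation=cv2.INTER_CUBIC))
E
```

```text
tool [0.4158 0.1162 0.2746] cam in tool [0.08, 0.0, -0.141] [[0.0, 0.95, 0.31], [1.0, -0.0, -0.0], [-0.0, 0.31, -0.95]] campos [0.495 0.131 0.415]
handle 1277 0.04569514214578996 (array([459.1, 208.6]), array([277.7,  97.3]), 66.17)
plate 11596 0.013838037832148292 (array([392.7, 216.6]), array([245.8, 321.2]), 13.55)
handle top 12 0.04545795745727732 (array([475.2, 345.1]), array([ 6.5, 13.5]), 85.45)
[0.41578295 0.11622192 0.27424707] [-3.12852506e+00 -2.86146426e-01 -7.23121835e-04]
```

View pics/t9c.png

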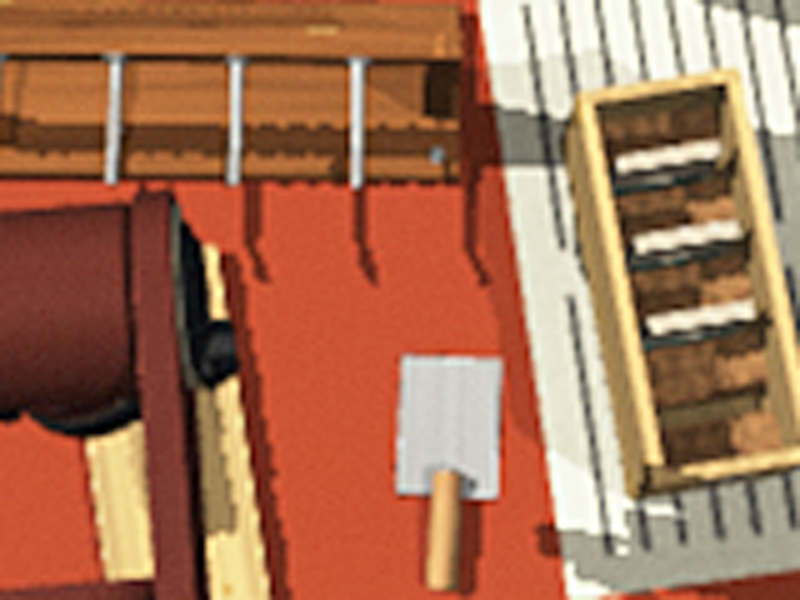

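Three tiles stand in the box and the lid lies under the arm. The selection region also caught other things, so I restrict it.

```bash
python3 - <<'E'
from m import *
W=np.load('wa.npy')
def big(z):
    m=((W[...,2]>z[0])&(W[...,2]<z[1])&(W[...,0]<.56)&(W[...,1]>0)&(W[...,1]<.25)).astype(np.uint8)
    n,l,s,c=cv2.connectedComponentsWithStats(m); 
    for i in np.argsort(-s[1:,4])[:2]+1:
        p=W[l==i];print(z,len(p),np.median(p[:,2]).round(4),rect(p))
big((.035,.06));big((.008,.022))
E
```

```text
(0.035, 0.06) 1109 0.0457 (array([417.5, 114.4]), array([108.6,  16.9]), 10.24)
(0.008, 0.022) 11176 0.0138 (array([417. , 114.8]), array([241.9, 100.2]), 10.27)
(0.008, 0.022) 63 0.0086 (array([91.2, 35.4]), array([ 8.6, 49.4]), 22.76)
```

>>> jog_arm(commands=[0.015,0.02,0.8,0,0,0,45,0,0,0.8,0,0,0,45,0,0,0.8,0,0,0,45,0,0,0.8,0,0,0,45,0,0,0.5,0,0,0,45,0,0,0.4,0,0,0,45,0,0,0,0,0,0,45,0,0,0,0,0,0,45])

```text
t: 42.32
tool_pos: [0.4177, 0.1153, 0.029]
tool_rot: [-3.129, -0.285, -0.002]
contact_force: [-0.0, 0.6, 0.3]
opening: 0.0452
grip_force: 0.0
```

>>> jog_arm(commands=[0,0,0.08,0,0,0,45,0,0,0,0,0,0,10,0,0,0,0,0,0,10,0,0,0,0,0,0,10,0,0,0,0,0,0,10,0,0,0,0,0,0,10,0,0,0,0,0,0,10,0,0,-0.2,0,0,0,10,0,0,0,0,0,0,10], newtons=50)

```text
t: 43.45
tool_pos: [0.4172, 0.1152, 0.0356]
tool_rot: [3.129, 0.285, 0.002]
contact_force: [-0.9, 0.1, -1.9]
opening: 0.0172
grip_force: 49.2
```

>>> jog_arm(commands=[0,0,-0.7,0,0,0,10,0,0,-1,0,0,0,10,0,0,-1,0,0,0,10,0,0,-1,0,0,0,10,0.07,0.7,0,0,0,0,10,0.07,0.7,0,0,0,0,10,0.07,0.7,0,0,0,0,10,0.07,0.7,0,0,0,0,10,0.07,0.7,0,0,0,0,10,0.07,0.7,0,0,0,0,10,0.07,0.7,0,0,0,0,10,0.07,0.7,0,0,0,0,10,0,0,0,0,0,0,10,0,0,0,0,0,0,10,0,0,0,0,0,0,10])

```text
t: 45.32
tool_pos: [0.5104, -0.2081, 0.2568]
tool_rot: [-3.128, -0.287, 0.001]
contact_force: [0.1, -0.1, -2.2]
opening: 0.017
grip_force: 49.9
```

>>> jog_arm(commands=[0.015,0.02,0.5,0,0,0,10,0,0,0.5,0,0,0,10,0,0,0.5,0,0,0,10,0,0,0.2,0,0,0,10,0,0,0,0,0,0,10,0,0,0,0,0,0,10])

```text
t: 46.08
tool_pos: [0.5127, -0.2105, 0.1569]
tool_rot: [3.127, 0.286, 0.004]
contact_force: [1.6, -0.3, -2.0]
opening: 0.0171
grip_force: 49.8
```

```bash
python3 w.py wb; python3 - <<'E'
from m import *
W=np.load('wb.npy')
def big(z):
    m=((W[...,2]>z[0])&(W[...,2]<z[1])&(W[...,0]<.66)&(W[...,1]>-.32)&(W[...,1]<-.1)).astype(np.uint8)
    n,l,s,c=cv2.connectedComponentsWithStats(m); i=np.argmax(s[1:,4])+1
    p=W[l==i];A=np.c_[p[:,:2],np.ones(len(p))];print(z,len(p),np.median(p[:,2]).round(4),rect(p),'slopes',np.linalg.lstsq(A,p[:,2],rcond=None)[0][:2].round(4))
big((.134,.155))
T=cloud(eyes.get_image('scene'))
p=sel(T,(.35,.66),(-.3,-.1),(.134,.158));print('lid scene',np.median(p[:,2]),rect(p))
o=ctrl.get_obs();print(o['tool_pos'],o['tool_rot'],o['contact_force'])
E
```

```text
tool [ 0.5127 -0.2105  0.1569] cam in tool [0.08, 0.0, -0.141] [[0.0, 0.95, 0.31], [1.0, -0.0, -0.0], [-0.0, 0.31, -0.95]] campos [ 0.591 -0.196  0.298]
(0.134, 0.155) 45809 0.1472 (array([ 556.3, -203. ]), array([151.9, 100.5]), 10.4) slopes [ 0.0026 -0.0015]
lid scene 0.14836579793521493 (array([ 511.1, -207.9]), array([246. , 101.2]), 10.14)
[ 0.51271805 -0.2106545   0.15696243] [3.12686155 0.28520896 0.00391941] [ 0.17284761 -0.08478274 -2.62926927]
```

>>> jog_arm(commands=[-0.015,-0.02,0.05,0,0,0,10,0,0,0.05,0,0,0,10,0,0,0.05,0,0,0,10,0,0,0.05,0,0,0,10,0,0,0.05,0,0,0,10,0,0,0,0,0,0,10,0,0,0,0,0,0,10])

```text
t: 47.05
tool_pos: [0.5107, -0.2092, 0.1402]
tool_rot: [3.129, 0.285, 0.0]
contact_force: [-0.2, -0.6, -3.2]
opening: 0.017
grip_force: 49.8
```

>>> jog_arm(commands=[0,0,0.02,0,0,0,10,0,0,0.02,0,0,0,10,0,0,0,0,0,0,10])

```text
t: 47.42
tool_pos: [0.5109, -0.2093, 0.1388]
tool_rot: [3.128, 0.285, 0.001]
contact_force: [-3.3, 1.5, 4.3]
opening: 0.0168
grip_force: 50.9
```

>>> jog_arm(commands=[0,0,0,0,0,0,45,0,0,0,0,0,0,45,0,0,0,0,0,0,45,0,0,-0.3,0,0,0,45,0,0,-0.7,0,0,0,45,0,0,-1,0,0,0,45,0,0,-0.5,0,0,0,45,0,0,0,0,0,0,45,0,0,0,0,0,0,45])

```text
t: 48.55
tool_pos: [0.5103, -0.209, 0.2871]
tool_rot: [-3.128, -0.285, 0.001]
contact_force: [0.4, -0.2, -0.2]
opening: 0.0451
grip_force: 0.0
```

```bash
python3 w.py wc; python3 - <<'E'
from m import *
W=np.load('wc.npy')
p=sel(W,(.35,.66),(-.3,-.1),(.12,.139));A=np.c_[p[:,:2],np.ones(len(p))]
print('lid',len(p),np.median(p[:,2]).round(4),rect(p),'slopes',np.linalg.lstsq(A,p[:,2],rcond=None)[0][:2].round(4))
d=eyes.get_image('scene');W=cloud(d)
cv2.imwrite('pics/sc.png',cv2.resize(d['image'][110:330,70:450,::-1],(800,463),interpolation=cv2.INTER_CUBIC))
p=sel(W,(.35,.66),(-.3,-.1),(.12,.139));print(np.median(p[:,2]))
E
```

```text
tool [ 0.5103 -0.209   0.2871] cam in tool [0.08, 0.0, -0.141] [[0.0, 0.95, 0.31], [1.0, -0.0, -0.0], [-0.0, 0.31, -0.95]] campos [ 0.59  -0.195  0.428]
lid 18955 0.1289 (array([ 510.3, -209.5]), array([242.8, 101.7]), 10.39) slopes [ 0.0008 -0.0006]
0.13004392343956717
```

View pics/sc.png

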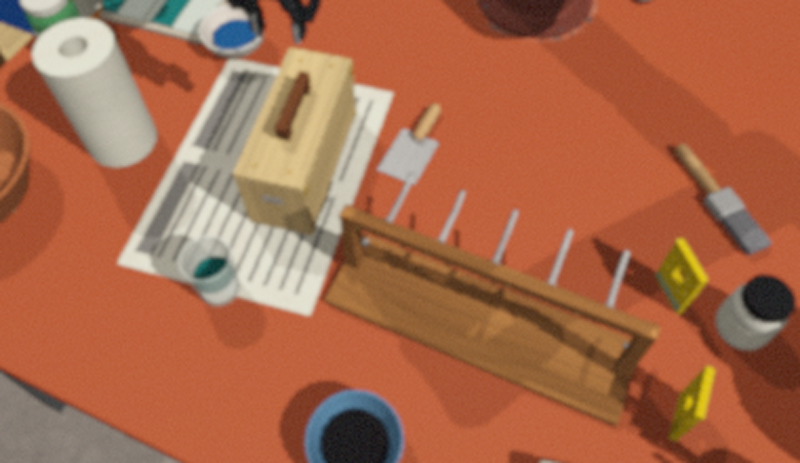

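The lid is seated level on the box at (300,140), at the same height as at the start (0.1289 m). All five hooks are empty and nothing else has moved.

```bash
python3 -c "
from station import job
print(job.finish_job())"
```

```text
the job is handed in; nothing more can be done
None
```

I packed the three hanging tiles into slots 2, 3 and 4, put the lid back level at its starting height, saw nothing else on the bench disturbed, and handed the job in at about 49 s; the hand-in returned no verdict.

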